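# Pack a kiln prop to height and lay the shelf level

## Robot

A 6-joint arm with a two-finger parallel gripper is mounted at the origin on the work surface. World frame = base frame: x ahead of the robot, y to its left, z up, the work surface at z = 0. Lengths are in m, angles in degrees, forces in N, time in s.
With the tool pointing down it reaches from about 0.4 to 0.825 m from the base axis. Payload 7 kg.
Tool frame: the origin (TCP) lies midway between the tips of the shut fingers; the grasp point (between the pads) lies 19 mm behind it; z points along the fingers, y is the direction in which the jaws open and shut (so a half turn about z gives the same grasp; the last joint's range is limited). The gripper opens to 88 mm and grips with 3 to 60 N. Pads are 19 mm wide; open, the fingers measure 130 mm over their backs; the gripper's body (78 mm by 193 mm) begins 47 mm behind the grasp point.
Start: joints at [81.079, 20.546, 0.682, 0, -70.136, -16.507], TCP at [0.29, 0.61, 0.227] pointing down, gripper open.
Joint ranges: [-176.03, 176.03], [-82.01, 121.73], [-58.28, 71.71], [-173.87, 95.51], [-174.79, -0.11], [-173.66, 173.66]. Speed limits (degrees/s): [136.94, 136.94, 172.46, 180, 180, 180].

## Interface

Orientations are given as a 3x3 rotation matrix whose columns are the frame's x, y, z axes.
In Python, from rig import robot gives the robot as it stands. Calls block until the motion is done:
- robot.goto(position, orientation): joint-space move of the TCP to a pose.
- robot.servo_line(position, ori=None, speed=0.15): straight line of the TCP; ori=None keeps the orientation; speed is the mean speed in m/s.
- robot.movej(angles): joint-space move.
- robot.move_gripper(opening): opening from 0.0 (shut) to 1.0 (fully open); the grip force is fixed at half the most; returns when the fingers have stopped.
- robot.dwell(seconds).
- robot.ik(position, orientation): joint angles nearest the present ones, or None.
- robot.grab_frame(name): name is "scene" or "top"; returns (picture, depth): 400x640x3 uint8, red, green, blue; 400x640 float32, m along the optical axis (not along the pixel's ray), 0 where there is no reading.
- robot.camera_info(name): a dict with "vfov" (degrees; the focal length in pixels is half the picture's height over the tangent of half this angle, whatever the lens; pixels are square), "cx", "cy" (the principal point, pixels), "view" (4x4, takes a point from world to camera coordinates). Camera axes: x right, y down, z forward; pixel columns grow to the right and rows downward; lengths in m; the calibration is good to about 2 mm. A picture is of the moment at which its call begins. camera_info takes no time and is no camera call.
A pose or a line that the arm cannot do raises robot.Unreachable and nothing moves.
- robot.job_done(): hands the job in, once; it reports no verdict.
Readings, each from a call of its own:
- robot.read_t(): time.
- robot.read_qpos(): joint angles.
- robot.read_qvel(): joint speeds.
- robot.read_effort(): joint torques, N m.
- robot.read_position(): TCP position.
- robot.read_tcp_rot(): TCP orientation.
- robot.read_force(): force on the tool from outside, world axes, zero at the start.
- robot.read_ft_torque(): the same for the moment, N m.
- robot.read_grip_width(): opening from 0.0 (shut) to 1.0 (fully open).
Only numpy, scipy, OpenCV 4.12 (cv2) and the standard library are available. Lean on these libraries where they do the work, as an engineer would, in place of code of your own. Each camera call takes 0.05 s, during which the arm holds its last target.

## Task

Pick two spacer blocks from the sloping rack that together make up the height difference between the short stub and the tall round prop beside it on the slate, and stack them flat on the stub. Then lay the loose kiln-shelf strip across the stack and that prop, so that it rests on both, covers the middle of each and is level. Set it down gently, and leave everything else on the table where it is, apart from the blocks.

Things in the scene. Friction and masses are not known exactly. Their poses are not given: they have to be found in the camera images.
- block_a_mid (a point): centre of a pale fired-ceramic spacer block, 100 long x 42 wide x 16 mm thick, flat faces. Its x axis runs along its length, y across its width, z through its thickness. It starts lying on its flat face on the sloping rack, x pointing up the slope (away from the robot), z square to the slope; mass 0.13 kg or so
- block_a: the same 16 mm block; origin at the centre of its underside, half its thickness below its centre
- block_b_mid (a point): centre of a pale fired-ceramic spacer block, 100 long x 42 wide x 30 mm thick, flat faces. Its x axis runs along its length, y across its width, z through its thickness. It starts lying on its flat face on the sloping rack, x pointing up the slope (away from the robot), z square to the slope; mass 0.24 kg or so
- block_b: the same 30 mm block; origin at the centre of its underside, half its thickness below its centre
- block_c_mid (a point): centre of a pale fired-ceramic spacer block, 100 long x 42 wide x 38 mm thick, flat faces. Its x axis runs along its length, y across its width, z through its thickness. It starts lying on its flat face on the sloping rack, x pointing up the slope (away from the robot), z square to the slope; mass 0.30 kg or so
- block_c: the same 38 mm block; origin at the centre of its underside, half its thickness below its centre
- block_d_mid (a point): centre of a pale fired-ceramic spacer block, 100 long x 42 wide x 46 mm thick, flat faces. Its x axis runs along its length, y across its width, z through its thickness. It starts lying on its flat face on the sloping rack, x pointing up the slope (away from the robot), z square to the slope; mass 0.37 kg or so
- block_d: the same 46 mm block; origin at the centre of its underside, half its thickness below its centre
- shelf_mid (a point): centre of the pale ceramic kiln-shelf strip, a plain flat bar 200 long (its x) x 60 wide (its y) x 16 mm thick (its z), about 0.36 kg; it starts lying flat on the table
- shelf: the same strip; origin at the centre of its underside, 8 mm below its centre
- stub: short rectangular stub of pale ceramic, fixed; origin at the centre of its foot, on the table plane; 90 mm (its x) x 44 mm (its y), top 48 mm above the table; it stands on one half of the dark slate (120 x 250 x 8 mm, fixed). One tall round prop stands on the other half of the slate, 140 mm from the stub centre to centre, in the stub's -y direction
- prop_low: round pale ceramic prop, 50 mm across, fixed; origin at the centre of its foot, on the table plane; its flat top is 102 mm above the table. Which of the three props stands on the slate beside the stub varies; the other two stand elsewhere and are not used
- prop_mid: round pale ceramic prop, 50 mm across, fixed; origin at the centre of its foot, on the table plane; its flat top is 116 mm above the table. Which of the three props stands on the slate beside the stub varies; the other two stand elsewhere and are not used
- prop_high: round pale ceramic prop, 50 mm across, fixed; origin at the centre of its foot, on the table plane; its flat top is 124 mm above the table. Which of the three props stands on the slate beside the stub varies; the other two stand elsewhere and are not used
- rack_middle (a point): middle of the wooden rack's sloping board (fixed), on its top face, 58 mm above the table. The board is 360 mm wide (y) and rises 28 degrees towards +x, away from the robot, with a lip at its low edge. The four blocks lie on it side by side, 78 mm apart; their underside centres lie on the level y line through this point. This point's own axes are level
- rack: the rack; origin on the table plane. A 12 mm steel rail on two side posts runs along its y above the board, 34 mm beyond the board's middle in +x and 217 mm above the table: an upright tool does not fit over the blocks, so come square to the slope, tilted 28 degrees
- bowl: bystander: orange plastic bowl, 130 mm across, 55 high; origin at the centre of its underside
- vase: bystander: dark fired-clay vase, 90 mm across, 115 high; origin at the centre of its underside
- scraper: bystander: flat blue scraper, 150 x 22 x 4 mm; origin at the centre of its underside
- spatula: bystander: wooden spatula; origin at the centre of its underside
- mug: bystander: terracotta mug, 80 mm across, 85 high; origin at the centre of its underside
Not all that is in view belongs to the job. What is shaped like the stub but turquoise is not meant. Leave any green look-alike of the prop_mid alone.

How it is judged (in metres and radians):
On the way:
1. two spacer blocks are stacked on the stub and let go, before the strip is laid (contact force between any of block_a, block_b, block_c, block_d and stub above 0.3 N and (contact force between block_a and block_b above 0.2 N or contact force between any of block_a, block_b and block_c above 0.2 N or contact force between any of block_a, block_b, block_c and block_d above 0.2 N) and not (contact force between the fingers and block_a above 0.1 N or contact force between the fingers and block_b above 0.1 N or contact force between the fingers and block_c above 0.1 N or contact force between the fingers and block_d above 0.1 N) and not (contact force between shelf and block_a above 0.1 N or contact force between shelf and block_b above 0.1 N or contact force between shelf and block_c above 0.1 N or contact force between shelf and block_d above 0.1 N)), for 0.2 s.
At the end, for the whole second after the job is handed in: The strip is level within 0.025 rad (1.4 degrees), at rest, lying on the tall round prop that stands beside the stub and on a stack of blocks that stands on the stub; the middles of the stub's and the prop's tops both lie under the strip (within its 200 x 60 mm outline) (angle between the z axis of shelf_mid and the z axis of stub, either way round below 0.025 rad and x of stub in the frame of shelf_mid between -0.1 and 0.1 m and y of stub in the frame of shelf_mid between -0.03 and 0.03 m and ((contact force between shelf and prop_low above 0.2 N and horizontal distance between prop_low and stub below 0.16 m and x of prop_low in the frame of shelf_mid between -0.1 and 0.1 m and y of prop_low in the frame of shelf_mid between -0.03 and 0.03 m) or (contact force between shelf and prop_mid above 0.2 N and horizontal distance between prop_mid and stub below 0.16 m and x of prop_mid in the frame of shelf_mid between -0.1 and 0.1 m and y of prop_mid in the frame of shelf_mid between -0.03 and 0.03 m) or (contact force between shelf and prop_high above 0.2 N and horizontal distance between prop_high and stub below 0.16 m and x of prop_high in the frame of shelf_mid between -0.1 and 0.1 m and y of prop_high in the frame of shelf_mid between -0.03 and 0.03 m)) and (contact force between shelf and block_a above 0.2 N or contact force between shelf and block_b above 0.2 N or contact force between shelf and block_c above 0.2 N or contact force between shelf and block_d above 0.2 N) and contact force between any of block_a, block_b, block_c, block_d and stub above 0.3 N and (contact force between block_a and block_b above 0.2 N or contact force between any of block_a, block_b and block_c above 0.2 N or contact force between any of block_a, block_b, block_c and block_d above 0.2 N) and linear speed of shelf below 0.02 m/s and angular speed of shelf below 0.1 rad/s); the robot touches nothing.
It fails at once if the strip is slammed onto a prop or block (over 60 N) (contact force between shelf and block_a above 60 N or contact force between shelf and block_b above 60 N or contact force between shelf and block_c above 60 N or contact force between shelf and block_d above 60 N or contact force between shelf and prop_low above 60 N or contact force between shelf and prop_mid above 60 N or contact force between shelf and prop_high above 60 N).
It fails at once if a bystander is moved by more than 30 mm (distance of any of bowl, vase, scraper, spatula, mug from where it was at the start of the episode above 0.03 m).
It also fails if it takes over 72 s, if anything falls off the work surface, if the arm or the gripper's body presses on something with over 40 N, if the wrist force passes 120 N, or if a joint passes its speed limit or range.

## Working session

There is one attempt and no reset: what is moved stays moved. The work goes in short steps, each a Python script; the robot and the scene stay as the last script left them, time stands still between calls to the robot, and variables do not carry over. Pictures are saved under pics/ and viewed, and the job is handed in when it is done.

```bash
ls; mkdir -p pics; python3 - <<'E'
from rig import robot
import cv2,numpy as np
for n in("scene","top"):
    p,d=robot.grab_frame(n); cv2.imwrite(f"pics/{n}0.png",p[:,:,::-1]); np.savez(f"{n}0.npz",p=p,d=d)
    c=robot.camera_info(n); print(n,c, (d==0).mean(), d[d>0].min(), d.max())
print(robot.read_t())
E
```

```text
pics
scene {'vfov': 56.71663554917314, 'cx': 321.8673442726904, 'cy': 197.13760432734887, 'view': array([[ 0.81991431,  0.57241694, -0.00890942, -0.41752759],
       [ 0.4839839 , -0.70138972, -0.52327053, -0.25785605],
       [-0.30577789,  0.42472498, -0.85212005,  1.31916756],
       [ 0.        ,  0.        ,  0.        ,  1.        ]])} 0.00403515625 0.81584793 2.971703
top {'vfov': 53.41689366459182, 'cx': 314.857876365768, 'cy': 198.49334333120794, 'view': array([[ 0.0098211 , -0.99994899,  0.00235783, -0.0228639 ],
       [-0.9987207 , -0.00992595, -0.04958267,  0.55275564],
       [ 0.04960355, -0.00186786, -0.99876724,  1.27365425],
       [ 0.        ,  0.        ,  0.        ,  1.        ]])} 0.00393359375 0.72893226 2.1310723
0.1
```

View pics/scene0.png

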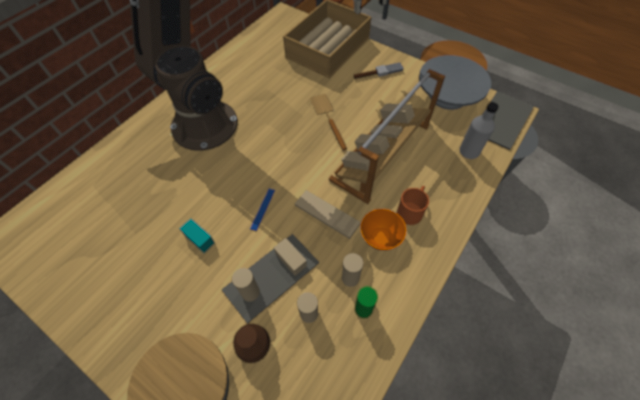

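View pics/top0.png

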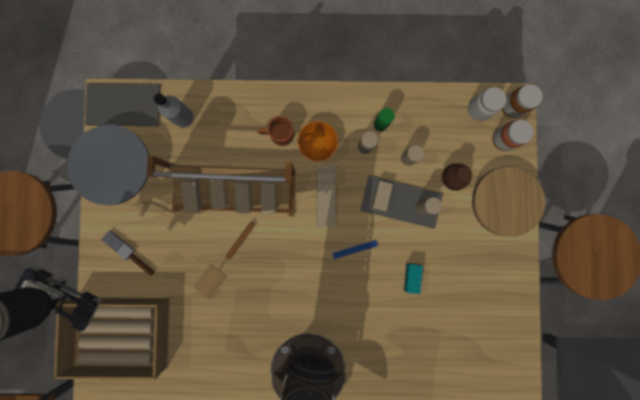

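The top view shows the slate at about (402,201). The pale stub is at (383,195) and the round prop at (433,205). The loose strip is at (326,195), and the rack with its four blocks spans x 190–270 at y ~190. Look-alikes are the turquoise stub (414,278), the green prop (385,120), and the unused pale props (369,141) and (413,154).

```bash
cat > h.py <<'E'
from rig import robot
import cv2,numpy as np
def cam(n):
    c=robot.camera_info(n); f=200/np.tan(np.radians(c['vfov']/2)); return f,c['cx'],c['cy'],np.array(c['view'])
def cloud(n,d):
    f,cx,cy,V=cam(n); v,u=np.mgrid[:400,:640]
    P=np.stack([(u-cx)/f*d,(v-cy)/f*d,d],-1)
    return (P-V[:3,3])@V[:3,:3]
def ray(n,uv,z):
    f,cx,cy,V=cam(n); R=V[:3,:3]; o=-R.T@V[:3,3]
    uv=np.atleast_2d(np.asarray(uv,float)); dr=np.c_[(uv[:,0]-cx)/f,(uv[:,1]-cy)/f,np.ones(len(uv))]@R
    return o+dr*((z-o[2])/dr[:,2])[:,None]
E
python3 - <<'E'
from h import *
a=np.load('top0.npz'); b=np.load('scene0.npz')
A=cloud('top',a['d']);B=cloud('scene',b['d'])
for nm,(u,v) in dict(stub=(383,195),prop=(433,205),p2=(369,141),p3=(413,154),green=(385,120),shelf=(326,195),slate=(405,214),tur=(414,278),table=(320,270),b1=(189,195),b2=(216,195),b3=(242,195),b4=(269,195)).items():
    w=A[v-1:v+2,u-1:u+2].reshape(-1,3); print(nm,np.median(w,0).round(4),w[:,2].std().round(4))
t=cv2.resize(a['p'][150:250,150:350],None,fx=4,fy=4,interpolation=2)
cv2.imwrite('pics/c1.png',t[:,:,::-1])
t=cv2.resize(a['p'][120:240,300:460],None,fx=5,fy=5,interpolation=2)
cv2.imwrite('pics/c2.png',t[:,:,::-1])
t=cv2.resize(b['p'][60:310,200:450],None,fx=2.4,fy=2.4,interpolation=2)
cv2.imwrite('pics/c3.png',t[:,:,::-1])
H=np.clip(A[:,:,2]/0.25,0,1)*255
cv2.imwrite('pics/hm.png',cv2.resize(cv2.applyColorMap(H.astype(np.uint8),cv2.COLORMAP_JET)[90:300,150:470],None,fx=2.5,fy=2.5,interpolation=0))
E
```

```text
stub [ 0.5644 -0.2322  0.0479] 0.0011
prop [ 0.5317 -0.3674  0.1236] 0.0021
p2 [ 0.723  -0.1786  0.1158] 0.003
p3 [ 0.6867 -0.3136  0.1025] 0.0027
green [ 0.7874 -0.2263  0.1146] 0.0017
shelf [ 0.5646 -0.0534  0.0148] 0.0009
slate [ 0.5057 -0.3102  0.0083] 0.003
tur [ 0.3058 -0.3286  0.0476] 0.0025
table [ 0.3213 -0.0364 -0.0014] 0.0015
b1 [0.5554 0.3618 0.1025] 0.0019
b2 [0.5581 0.2885 0.0701] 0.002
b3 [0.5574 0.2039 0.0951] 0.0016
b4 [0.5585 0.1228 0.0885] 0.0022
```

View pics/c1.png

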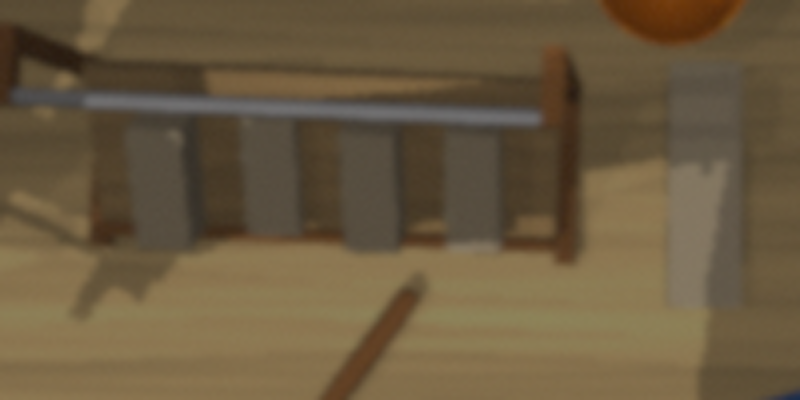

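View pics/c2.png

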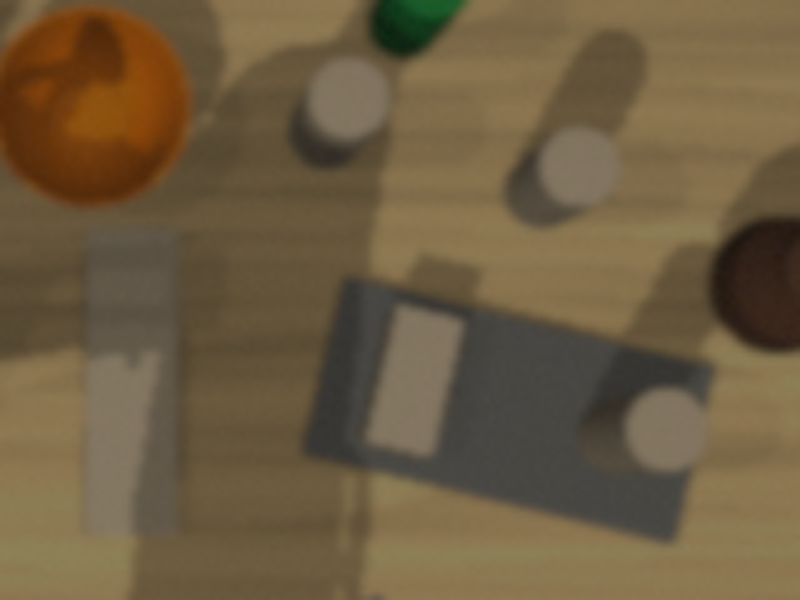

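View pics/c3.png

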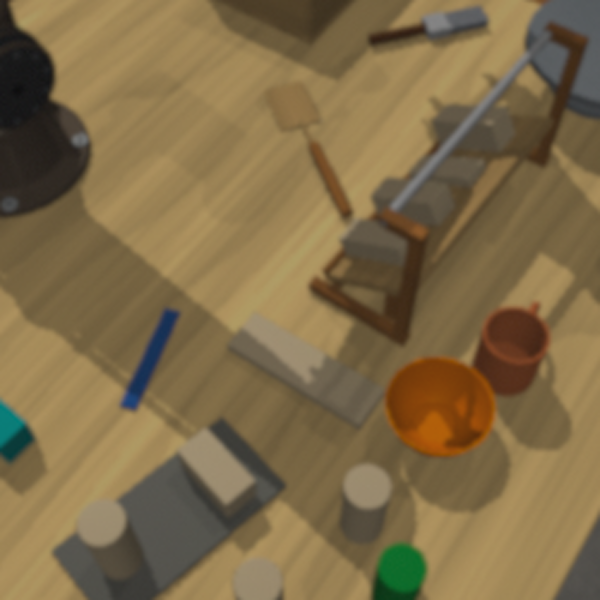

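View pics/hm.png

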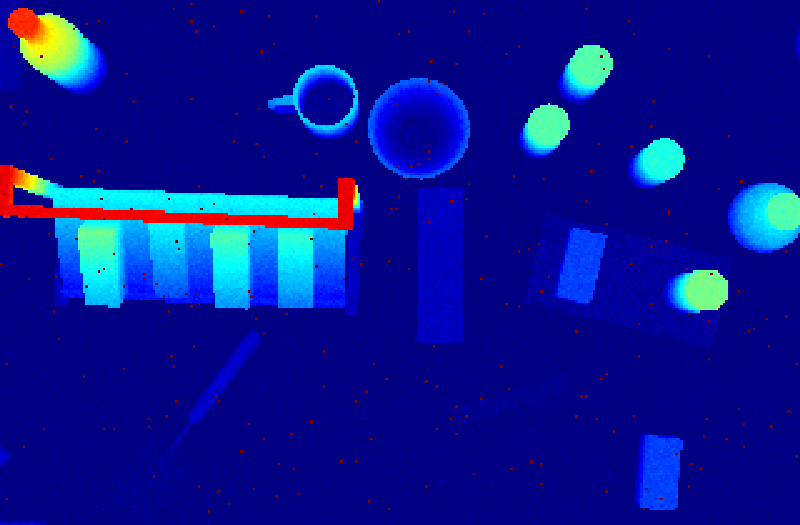

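The prop on the slate measures 0.124 m, so it is prop_high. The gap is 76 mm, which means blocks b (30) and d (46). Next I'll measure the poses precisely in both views.

```bash
cat > m.py <<'E'
from h import *
def blob(n,P,box,z0,z1,plane):
    x0,x1,y0,y1=box
    m=(P[...,0]>x0)&(P[...,0]<x1)&(P[...,1]>y0)&(P[...,1]<y1)&(P[...,2]>z0)&(P[...,2]<z1)
    m=cv2.morphologyEx(m.astype(np.uint8),cv2.MORPH_CLOSE,np.ones((3,3)))
    k,l,s,_=cv2.connectedComponentsWithStats(m); i=1+np.argmax(s[1:,4]); 
    v,u=np.nonzero(l==i); Q=ray(n,np.c_[u,v],plane)[:,:2]
    r=cv2.minAreaRect((Q*1000).astype(np.float32))
    ev,E=np.linalg.eigh(np.cov(Q.T)); a=np.degrees(np.arctan2(E[1,1],E[0,1]))
    return dict(c=Q.mean(0).round(4),rect=np.round(r[1],1),rc=np.round(r[0],1),ra=round(r[2],1),ang=round(a%180,1),z=round(float(np.median(P[v,u,2])),4),n=len(u))
E
python3 - <<'E'
from m import *
for n in('top','scene'):
    P=cloud(n,np.load(n+'0.npz')['d'])
    print(n)
    print('stub',blob(n,P,(.48,.65,-.3,-.17),.040,.056,.048))
    print('prop',blob(n,P,(.48,.6,-.42,-.32),.115,.132,.124))
    print('shelf',blob(n,P,(.42,.75,-.12,.0),.010,.022,.016))
    print('slate',blob(n,P,(.4,.75,-.45,-.12),.0045,.013,.008))
    print('vase',blob(n,P,(.5,.75,-.52,-.38),.1,.125,.115))
    print('rail',blob(n,P,(.5,.75,-.02,.48),.19,.235,.217))
    # blocks: height above slope
    R=P
    for nm,yc in dict(d=.3655,a=.29,c=.205,b=.1235).items():
        m=(abs(P[...,1]-yc)<.017)&(P[...,0]>.51)&(P[...,0]<.585)&(P[...,2]>.03)&(P[...,2]<.17)
        Q=P[m]; A=np.c_[Q[:,:2],np.ones(len(Q))]
        for _ in range(4):
            c=np.linalg.lstsq(A,Q[:,2],rcond=None)[0]; e=Q[:,2]-A@c; k=abs(e)<.006; A,Q=A[k],Q[k]
        print(nm,len(Q),'slope',c[:2].round(3),'z@.55',round(c@[.55,yc,1],4))
E
```

```text
top
stub {'c': array([ 0.5622, -0.2293]), 'rect': array([44.3, 90. ]), 'rc': array([ 562.4, -229.3]), 'ra': 76.1, 'ang': np.float64(166.4), 'z': 0.0471, 'n': 400}
prop {'c': array([ 0.5301, -0.3646]), 'rect': array([44.4, 47.7]), 'rc': array([ 530.2, -364.2]), 'ra': 0.6, 'ang': np.float64(101.3), 'z': 0.1233, 'n': 227}
shelf {'c': array([ 0.5629, -0.0517]), 'rect': array([197.8,  58. ]), 'rc': array([563.2, -50.2]), 'ra': 0.4, 'ang': np.float64(0.4), 'z': 0.0152, 'n': 1117}
slate {'c': array([ 0.5438, -0.2961]), 'rect': array([254.3, 131.2]), 'rc': array([ 545.4, -296.2]), 'ra': 79.1, 'ang': np.float64(75.5), 'z': 0.0071, 'n': 2022}
vase {'c': array([ 0.6259, -0.4626]), 'rect': array([42.1, 45.2]), 'rc': array([ 625.8, -461.8]), 'ra': 0.6, 'ang': np.float64(98.5), 'z': 0.1141, 'n': 191}
rail {'c': array([0.6095, 0.257 ]), 'rect': array([396. ,  55.8]), 'rc': array([622.3, 247.3]), 'ra': 88.5, 'ang': np.float64(87.8), 'z': 0.222, 'n': 894}
d 277 slope [0.535 0.023] z@.55 0.0987
a 239 slope [ 0.545 -0.009] z@.55 0.0658
c 274 slope [ 0.526 -0.003] z@.55 0.0921
b 247 slope [0.539 0.037] 
[... 428 characters left out ...]
57.7]), 'ra': 0.1, 'ang': np.float64(0.3), 'z': 0.0155, 'n': 1204}
slate {'c': array([ 0.5537, -0.3145]), 'rect': array([255.6, 120.8]), 'rc': array([ 548.3, -303.7]), 'ra': 76.8, 'ang': np.float64(77.6), 'z': 0.0077, 'n': 2700}
vase {'c': array([ 0.628, -0.467]), 'rect': array([45.7, 42.7]), 'rc': array([ 628.3, -466.6]), 'ra': 34.8, 'ang': np.float64(35.3), 'z': 0.115, 'n': 352}
rail {'c': array([0.6144, 0.2258]), 'rect': array([418.6,  65.9]), 'rc': array([626.1, 238.8]), 'ra': 88.3, 'ang': np.float64(88.4), 'z': 0.2213, 'n': 808}
d 95 slope [ 0.537 -0.023] z@.55 0.0982
a 80 slope [ 0.537 -0.028] z@.55 0.0655
c 115 slope [ 0.527 -0.027] z@.55 0.092
b 142 slope [ 0.531 -0.022] z@.55 0.0839
```

```bash
python3 - <<'E'
from m import *
from scipy.spatial.transform import Rotation as Rn
n='top'; P=cloud(n,np.load('top0.npz')['d'])
yaw=np.radians(-1.7)
for nm,yc,t in (('d',.3655,.046),('b',.1235,.030)):
  for n in('top','scene'):
    P=cloud(n,np.load(n+'0.npz')['d'])
    z=.058+t*.883+ (P[...,0]-(.568-.4695*t)-.029*(P[...,1]-.245))*.532
    m=(abs(P[...,1]-yc)<.04)&(P[...,0]>.52)&(P[...,0]<.58)&(abs(P[...,2]-z)<.005)
    Q=P[m]; 
    r=cv2.minAreaRect((Q[:,:2]*1000).astype(np.float32))
    ys=[ (np.percentile(q,2),np.percentile(q,98)) for q in [Q[abs(Q[:,0]-x)<.006,1] for x in (.53,.55,.57)]]
    print(nm,n,len(Q),Q[:,1].mean().round(4),np.round(ys,4).tolist())
a=np.load('top0.npz')
t=cv2.resize(a['p'][170:230,180:290],None,fx=7,fy=7,interpolation=2)
cv2.imwrite('pics/c4.png',t[:,:,::-1])
# reach check
s,c=np.sin(np.radians(28)),np.cos(np.radians(28))
Rz=Rn.from_euler('z',yaw).as_matrix()
print(robot.read_tcp_rot().round(3))
for sg in(1,-1):
  T=Rz@np.array([[-sg*c,0,s],[0,sg,0],[-sg*s,0,-c]])
  print(np.linalg.det(T))
  for p in([.57,.363,.063],[.52,.363,.17],[.565,.12,.063],[.51,.12,.17]):
    q=robot.ik(p,T); print(sg,p,None if q is None else np.round(q,1))
E
```

```text
d top 261 0.364 [[0.3449, 0.3851], [0.3433, 0.3843], [0.3436, 0.3835]]
d scene 102 0.3582 [[0.3394, 0.3775], [0.34, 0.3796], [0.3386, 0.3717]]
b top 268 0.1273 [[0.1084, 0.149], [0.1078, 0.1477], [0.107, 0.1467]]
b scene 152 0.1191 [[0.104, 0.145], [0.1034, 0.136], [0.1018, 0.1276]]
[[ 0.903 -0.429 -0.   ]
 [-0.429 -0.903 -0.001]
 [ 0.     0.001 -1.   ]]
1.0000000000000002
1 [0.57, 0.363, 0.063] [ 42.3  19.3 -50.6  92.5 -19.  136.9]
1 [0.52, 0.363, 0.17] [ 61.1   9.2 -44.9  50.6 -32.7 164.6]
1 [0.565, 0.12, 0.063] None
1 [0.51, 0.12, 0.17] None
1.0000000000000002
-1 [0.57, 0.363, 0.063] [ 42.3  19.3 -50.6  92.5 -19.  -43.1]
-1 [0.52, 0.363, 0.17] [ 61.1   9.2 -44.9  50.6 -32.7 -15.4]
-1 [0.565, 0.12, 0.063] None
-1 [0.51, 0.12, 0.17] None
```

View pics/c4.png

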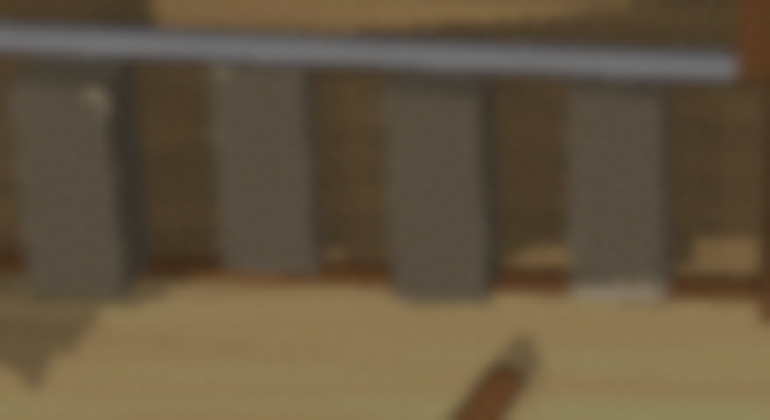

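```bash
python3 - <<'E'
from m import *
from scipy.spatial.transform import Rotation as Rn
Rz=Rn.from_euler('z',-1.7,degrees=True).as_matrix()
def T(th,sg):
  s,c=np.sin(np.radians(th)),np.cos(np.radians(th))
  return Rz@np.array([[-sg*c,0,s],[0,sg,0],[-sg*s,0,-c]])
for sg in(-1,):
 for th in(28,24,20,15,10,5,0):
  for z in(.06,.12,.2):
   print(th,z,[(x,None if (q:=robot.ik([x,.125,z],T(th,sg))) is None else np.round(q).astype(int).tolist()) for x in(.46,.5,.54,.57,.6)])
E
```

```text
28 0.06 [(0.46, None), (0.5, None), (0.54, None), (0.57, None), (0.6, None)]
28 0.12 [(0.46, None), (0.5, None), (0.54, None), (0.57, None), (0.6, None)]
28 0.2 [(0.46, None), (0.5, [45, -8, -57, 45, -29, 5]), (0.54, [40, -4, -54, 46, -26, 9]), (0.57, [37, -1, -51, 46, -24, 12]), (0.6, [35, 2, -48, 45, -24, 14])]
24 0.06 [(0.46, None), (0.5, None), (0.54, None), (0.57, None), (0.6, None)]
24 0.12 [(0.46, None), (0.5, None), (0.54, None), (0.57, [30, 6, -56, 61, -14, 1]), (0.6, [29, 8, -53, 57, -14, 5])]
24 0.2 [(0.46, [52, -11, -55, 34, -36, 11]), (0.5, [46, -7, -51, 33, -33, 16]), (0.54, [42, -3, -48, 33, -31, 20]), (0.57, [39, 0, -44, 32, -31, 24]), (0.6, [37, 3, -41, 30, -30, 27])]
20 0.06 [(0.46, None), (0.5, None), (0.54, None), (0.57, None), (0.6, [23, 14, -55, 71, -9, -4])]
20 0.12 [(0.46, None), (0.5, [42, 1, -56, 38, -23, 13]), (0.54, [39, 5, -51, 36, -22, 18]), (0.57, [37, 8, -48, 34, -22, 22]), (0.6, [35, 10, -44, 32, -23, 26])]
20 0.2 [(0.46, [51, -9, -49, 25, -40, 20]), (0.5, [46, -5, -46, 24, -38, 25]), (0.54, [42, -1, -41, 23, -37, 30]), (0.57, [39, 2, -38, 22, -36, 33
[... 1492 characters left out ...]
42, 0, -31, 4, -56, 44]), (0.5, [38, 4, -27, 4, -56, 48]), (0.54, [35, 7, -22, 4, -56, 51]), (0.57, [34, 10, -19, 3, -57, 53]), (0.6, [32, 13, -15, 3, -58, 55])]
0 0.06 [(0.46, [39, 12, -36, 0, -41, 49]), (0.5, [36, 16, -31, 0, -43, 52]), (0.54, [33, 19, -27, 0, -45, 55]), (0.57, [32, 21, -23, 0, -46, 57]), (0.6, [30, 23, -19, 0, -48, 58])]
0 0.12 [(0.46, [39, 8, -32, 0, -50, 49]), (0.5, [36, 11, -28, 0, -51, 52]), (0.54, [33, 15, -23, 0, -52, 55]), (0.57, [32, 17, -19, 0, -54, 57]), (0.6, [30, 20, -15, 0, -55, 58])]
0 0.2 [(0.46, [39, 3, -26, 0, -61, 49]), (0.5, [36, 7, -21, 0, -62, 52]), (0.54, [33, 10, -17, 0, -63, 55]), (0.57, [32, 13, -13, 0, -64, 57]), (0.6, [30, 16, -10, 0, -64, 58])]
```

```bash
python3 - <<'E'
from m import *
from scipy.spatial.transform import Rotation as Rn
for n in('top','scene'):
    P=cloud(n,np.load(n+'0.npz')['d']).reshape(-1,3)
    for y0,y1 in((.02,.09),(.40,.47)):
      for z in np.arange(.06,.25,.03):
        Q=P[(P[:,1]>y0)&(P[:,1]<y1)&(abs(P[:,2]-z)<.015)&(P[:,0]>.58)&(P[:,0]<.72)]
        if len(Q)>3: print(n,y0,z.round(2),len(Q),'x',np.percentile(Q[:,0],[3,97]).round(3),'y',np.percentile(Q[:,1],[3,97]).round(3))
Rz=Rn.from_euler('z',-1.7,degrees=True).as_matrix()
def T(th,sg):
  s,c=np.sin(np.radians(th)),np.cos(np.radians(th))
  return Rz@np.array([[-sg*c,0,s],[0,sg,0],[-sg*s,0,-c]])
c,s=.883,.4695
def f(q): return None if q is None else np.round(q).astype(int).tolist()
for nm,ym,xm in(('b',.125,.5655),('d',.361,.5725)):
 for th in(14,16,18,20,24,26):
  for off in(0,-.01,-.02):
   for h in(.006,.05,.09):
    print(nm,th,off,h,f(robot.ik([xm+off*c-h*s,ym,.058+off*s+h*c],T(th,-1))))
E
```

```text
top 0.02 0.06 64 x [0.582 0.716] y [0.022 0.088]
top 0.02 0.09 61 x [0.594 0.639] y [0.05 0.09]
top 0.02 0.12 4 x [0.628 0.642] y [0.049 0.054]
top 0.02 0.15 7 x [0.628 0.641] y [0.05  0.052]
top 0.02 0.21 124 x [0.589 0.644] y [0.05  0.087]
top 0.02 0.24 49 x [0.592 0.641] y [0.051 0.082]
top 0.4 0.06 73 x [0.582 0.651] y [0.402 0.426]
top 0.4 0.09 110 x [0.605 0.652] y [0.401 0.437]
top 0.4 0.12 24 x [0.639 0.654] y [0.424 0.44 ]
top 0.4 0.15 26 x [0.639 0.654] y [0.424 0.436]
top 0.4 0.18 32 x [0.639 0.654] y [0.424 0.435]
top 0.4 0.21 167 x [0.6   0.654] y [0.403 0.441]
top 0.4 0.24 49 x [0.604 0.652] y [0.416 0.441]
scene 0.02 0.06 141 x [0.582 0.715] y [0.022 0.087]
scene 0.02 0.09 100 x [0.598 0.645] y [0.045 0.089]
scene 0.02 0.12 42 x [0.631 0.645] y [0.045 0.059]
scene 0.02 0.15 47 x [0.63  0.646] y [0.045 0.061]
scene 0.02 0.18 53 x [0.63  0.646] y [0.045 0.06 ]
scene 0.02 0.21 205 x [0.593 0.645] y [0.045 0.085]
scene 0.02 0.24 38 x [0.591 0.644] y [0.046 0.059]
scene 0.4 0.06 47 x [0.592 0.657] y [0.406 0.436]
scene 0.4 0.09 87 x [0.61  0.656] y [0.402 0.432]
scene 0.4 0
[... 3587 characters left out ...]
25, -15]
d 24 0 0.09 [59, 13, -43, 45, -30, -9]
d 24 -0.01 0.006 [48, 20, -49, 73, -19, -29]
d 24 -0.01 0.05 [55, 16, -46, 56, -24, -18]
d 24 -0.01 0.09 [60, 12, -44, 46, -30, -11]
d 24 -0.02 0.006 [47, 19, -50, 76, -18, -32]
d 24 -0.02 0.05 [55, 16, -48, 58, -24, -20]
d 24 -0.02 0.09 [60, 12, -45, 47, -29, -13]
d 26 0 0.006 [45, 19, -49, 82, -19, -35]
d 26 0 0.05 [53, 16, -48, 63, -24, -23]
d 26 0 0.09 [58, 12, -45, 52, -29, -15]
d 26 -0.01 0.006 [45, 19, -50, 85, -19, -38]
d 26 -0.01 0.05 [53, 15, -49, 66, -23, -26]
d 26 -0.01 0.09 [59, 12, -47, 53, -28, -17]
d 26 -0.02 0.006 [44, 19, -51, 88, -18, -41]
d 26 -0.02 0.05 [53, 15, -50, 68, -23, -28]
d 26 -0.02 0.09 [59, 12, -48, 55, -28, -19]
```

```bash
cat > g.py <<'E'
from h import *
from scipy.spatial.transform import Rotation as Rn
def Rz(a): return Rn.from_euler('z',a,degrees=True).as_matrix()
Y=-1.7; s28,c28=np.sin(np.radians(28)),np.cos(np.radians(28))
def Tl(th,yaw=Y):
  s,c=np.sin(np.radians(th)),np.cos(np.radians(th)); return Rz(yaw)@np.array([[c,0,s],[0,-1,0],[s,0,-c]])
Rb0=Rz(Y)@np.array([[c28,0,-s28],[0,1,0],[s28,0,c28]])
G=dict(d=dict(m=np.array([.5725,.361,.058]),th=22,off=-.005,h=.007),b=dict(m=np.array([.5655,.125,.058]),th=16,off=-.01,h=.006))
SY=-13.3; STUB=np.array([.564,-.232]); PROP=np.array([.532,-.3675])
def grasp(k,h=None):
  g=G[k]; return g['m']+Rb0@np.array([g['off'],0,g['h'] if h is None else h]),Tl(g['th'])
def place(k,p,yaw=SY):  # underside centre p, level
  P,T=grasp(k); rel=T.T@Rb0; d=T.T@(G[k]['m']-P)
  Tt=Rz(yaw)@rel.T; return np.asarray(p)-Tt@d,Tt
def st(m=''): print(m,round(robot.read_t(),2),robot.read_position().round(4),'F',np.round(robot.read_force(),1),'w',round(robot.read_grip_width(),3))
def snap(n,f,box=None,k=1):
  p,d=robot.grab_frame(n); np.savez(f+'.npz',p=p,d=d)
  if box: u0,u1,v0,v1=box; p=p[v0:v1,u0:u1]
  cv2.imwrite(f'pics/{f}.png',cv2.resize(p,None,fx=k,fy=k,interpolation=2)[:,:,::-1])
E
python3 - <<'E'
from g import *
for k,z in(('d',.048),('b',.094)):
  for dz in(0,.1):
    p,T=place(k,[*STUB,z+dz]); print(k,p.round(3),T.round(2).tolist(),np.round(robot.ik(p,T)))
robot.move_gripper(.65)
p,T=grasp('d',.11); print(p)
robot.goto(p,T); st('above')
p,T=grasp('d',.055); robot.servo_line(p,T,speed=.12); st('near')
snap('top','t1',(100,320,120,260),3.5); snap('scene','s1',(280,480,40,240),3)
E
```

```text
d [ 0.559 -0.231  0.055] [[0.97, -0.23, -0.1], [-0.23, -0.97, 0.02], [-0.1, 0.0, -0.99]] [ -5.  26. -15.  -1. -55.  82.]
d [ 0.559 -0.231  0.155] [[0.97, -0.23, -0.1], [-0.23, -0.97, 0.02], [-0.1, 0.0, -0.99]] [ -5.  21.  -9.  -1. -67.  82.]
b [ 0.554 -0.23   0.1  ] [[0.95, -0.23, -0.2], [-0.23, -0.97, 0.05], [-0.21, 0.0, -0.98]] [ -5.  27.  -8.  -2. -68.  83.]
b [ 0.554 -0.23   0.2  ] [[0.95, -0.23, -0.2], [-0.23, -0.97, 0.05], [-0.21, 0.0, -0.98]] [ -5.  22.  -1.  -2. -79.  82.]
[0.51646806 0.36266299 0.15277688]
above 2.11 [0.5168 0.3639 0.1536] F [-0.4  1.3 -0.5] w 0.652
near 2.72 [0.5424 0.3622 0.1043] F [-0.4 -0.1 -0.1] w 0.649
```

View pics/t1.png

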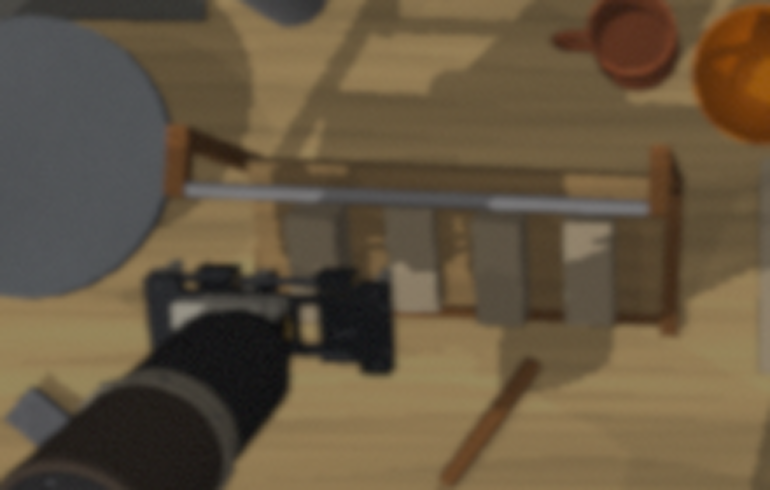

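View pics/s1.png

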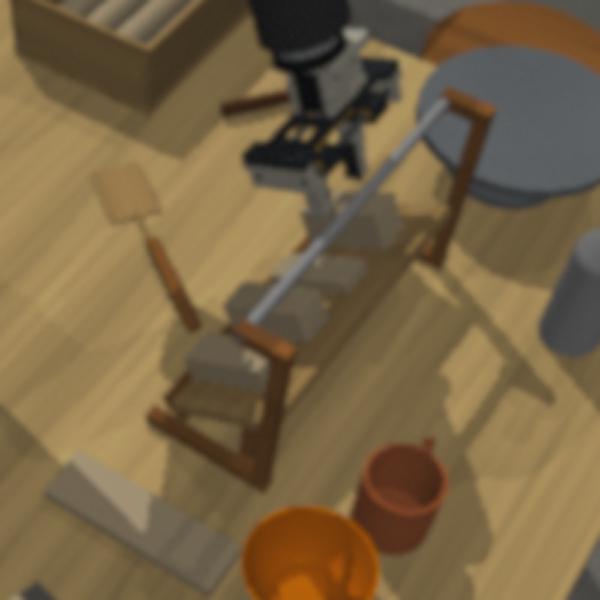

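```bash
python3 - <<'E'
from g import *
p,T=robot.read_position(),robot.read_tcp_rot()
for n,f in(('top','t1'),('scene','s1')):
    P=cloud(n,np.load(f+'.npz')['d']).reshape(-1,3)
    L=(P-p)@T
    for a,b in((-.11,-.085),(-.085,-.06),(-.06,-.03),(-.03,.0)):
        Q=L[(L[:,2]>a)&(L[:,2]<b)&(abs(L[:,1])<.12)&(abs(L[:,0])<.05)]
        if len(Q): print(n,a,b,len(Q),'y',np.percentile(Q[:,1],[1,25,50,75,99]).round(3),'x',np.percentile(Q[:,0],[1,99]).round(3))
E
```

```text
top -0.11 -0.085 946 y [-0.095 -0.041  0.041  0.073  0.096] x [-0.038  0.038]
top -0.085 -0.06 163 y [-0.086 -0.041 -0.009  0.029  0.088] x [-0.027  0.038]
top -0.06 -0.03 11 y [-0.041 -0.034 -0.033 -0.031 -0.029] x [0.002 0.011]
top -0.03 0.0 19 y [-0.046 -0.039 -0.033 -0.03   0.031] x [-0.007  0.01 ]
scene -0.11 -0.085 670 y [-0.091 -0.03   0.04   0.087  0.1  ] x [-0.035  0.039]
scene -0.085 -0.06 294 y [-0.083 -0.031  0.04   0.089  0.094] x [-0.037  0.04 ]
scene -0.06 -0.03 80 y [-0.045 -0.031 -0.027  0.036  0.051] x [-0.011  0.012]
scene -0.03 0.0 121 y [-0.043 -0.028 -0.023  0.046  0.05 ] x [-0.012  0.012]
```

The gripper shows up in both depth maps. The top camera agrees with the TCP to about 1 mm, while the scene camera is about 4 mm off in y, so I'll use the top-camera values.

```bash
sed -i "s/\.5725,\.361,/.5725,.3633,/; s/\.5655,\.125,/.5650,.1268,/; s/STUB=np.array(\[.564,-.232\])/STUB=np.array([.5627,-.2298])/; s/PROP=np.array(\[.532,-.3675\])/PROP=np.array([.5307,-.3651])/" g.py; python3 - <<'E'
from g import *
p,T=grasp('d',.055); robot.servo_line(p,T,speed=.1)
p,T=grasp('d'); robot.servo_line(p,T,speed=.06); st('at')
robot.move_gripper(0); st('grip')
p,T=grasp('d',.03); robot.servo_line(p,T,speed=.06); st('up')
p,T=grasp('d',.13); robot.servo_line(p,T,speed=.12); st('up2')
snap('top','t2',(100,320,120,260),3.5); snap('scene','s2',(280,480,40,240),3)
E
```

```text
at 4.02 [0.5649 0.3635 0.062 ] F [ 0.2  0.1 -0.4] w 0.655
grip 4.42 [0.5648 0.3635 0.0622] F [-2.  -1.3  3.2] w 0.473
up 4.96 [0.5536 0.3639 0.0816] F [ 0.3  0.1 -3.5] w 0.48
up2 5.94 [0.507  0.3647 0.1695] F [-0.7  0.5 -3.7] w 0.477
```

View pics/s2.png

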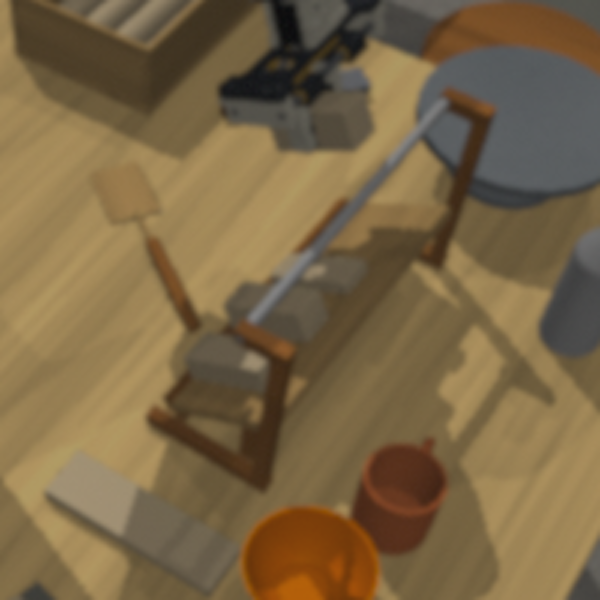

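The picture shows block d held at about (340,115), and the 3.7 N reading confirms it. Next is carrying it to the stub.

```bash
python3 - <<'E'
from g import *
P,T=place('d',[*STUB,.048])
robot.goto([.44,.28,.30],Tl(0)); st()
robot.goto([.50,-.06,.26],T); st()
robot.goto(P+[0,0,.06],T); st('above')
snap('top','t3',(300,460,120,240),5); snap('scene','s3',(180,380,180,380),3)
E
```

```text
6.75 [0.4404 0.2793 0.2987] F [ 0.2  0.2 -3. ] w 0.481
 8.06 [ 0.5002 -0.0592  0.2598] F [-1.1  0.9 -4.2] w 0.479
above 8.97 [ 0.5586 -0.228   0.1159] F [ 0.3 -0.1 -4. ] w 0.472
```

View pics/s3.png

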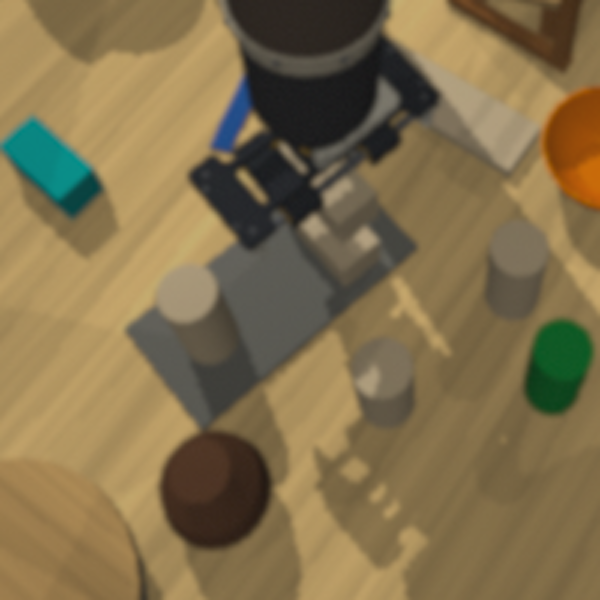

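The block sits squarely above the stub at about (340,225) in the crop. I'll lower it until it touches.

```bash
cat >> g.py <<'E'
def lower(P,T,z0,zmin,thr=4,step=.001):
  robot.servo_line(P+[0,0,z0],T,speed=.06); robot.dwell(.1); f0=np.mean([robot.read_force()[2] for _ in range(5)])
  z=z0
  while z>zmin:
    z-=step; robot.servo_line(P+[0,0,z],T,speed=.02); f=robot.read_force()[2]
    if f-f0>thr: break
  print('contact z',round(z,4),'dF',round(f-f0,1))
E
python3 - <<'E'
from g import *
P,T=place('d',[*STUB,.048])
lower(P,T,.006,-.004,thr=3)
st(); robot.move_gripper(.62); st('rel')
robot.servo_line(P+T@[0,0,-.10]+[0,0,.0],T,speed=.15); st()
robot.goto([.50,-.05,.28],Tl(0,SY))
snap('top','t4',(300,460,120,240),5); snap('scene','s4',(180,380,180,380),3)
st()
E
```

```text
contact z -0.001 dF 11.2
 11.97 [ 0.5581 -0.2287  0.0552] F [-1.7  1.2  6.9] w 0.478
rel 12.47 [ 0.5579 -0.2287  0.0539] F [-1.1  0.2 -0.2] w 0.62
 13.3 [ 0.5673 -0.2308  0.1535] F [-0.2  0.1  0.1] w 0.62
 14.32 [ 0.5001 -0.0508  0.2785] F [-0.2  0.9  0.4] w 0.618
```

View pics/s4.png

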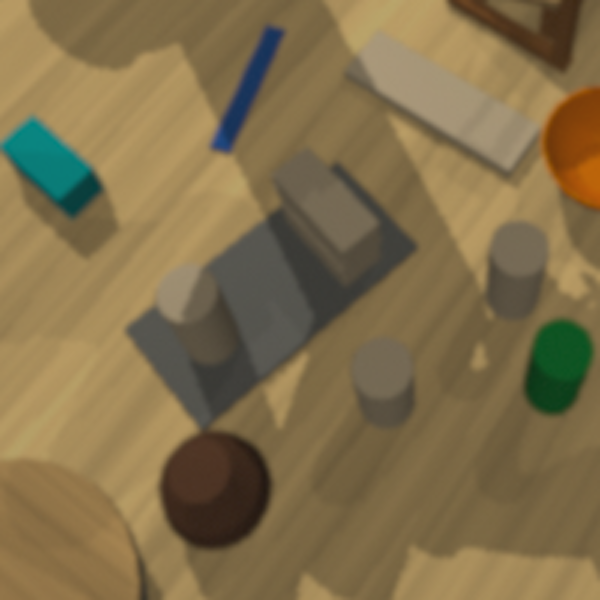

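View pics/t4.png

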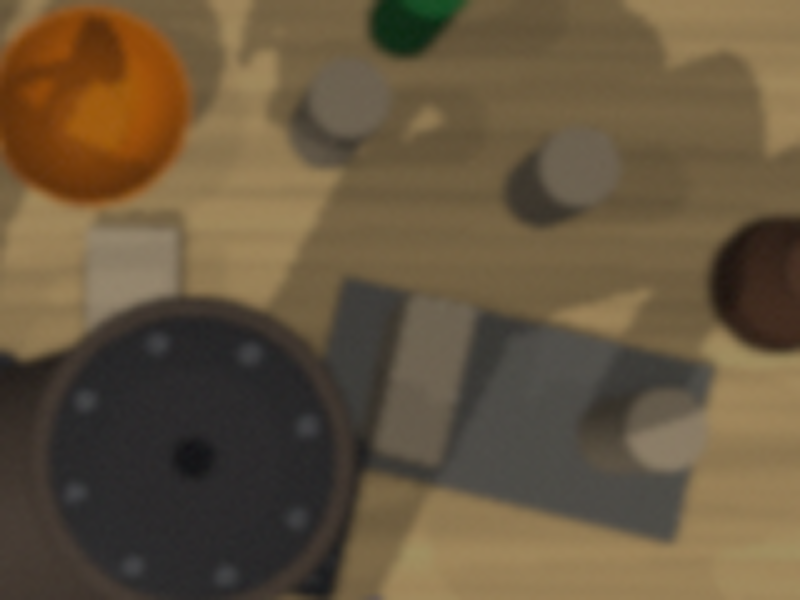

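Block d lies flat and in line on the stub at about (330,205) in the crop. I'll check its level and position by depth, then pick block b.

```bash
python3 - <<'E'
from m import *
from g import *
for n,f in(('top','t4'),('scene','s4')):
    P=cloud(n,np.load(f+'.npz')['d'])
    print(blob(n,P,(.48,.65,-.3,-.17),.086,.102,.094))
p,T=grasp('b',.12); robot.goto(np.array([.44,.12,.25]),T) if robot.ik([.44,.12,.25],T) is not None else print('via no')
robot.goto(p,T); st('above')
p,T=grasp('b',.045); robot.servo_line(p,T,speed=.12); st('near')
snap('top','t5',(100,320,120,260),3.5); snap('scene','s5',(280,480,40,240),3)
L=(cloud('top',np.load('t5.npz')['d']).reshape(-1,3)-robot.read_position())@robot.read_tcp_rot()
Q=L[(L[:,2]>-.11)&(L[:,2]<-.07)&(abs(L[:,1])<.12)&(abs(L[:,0])<.05)]; print(np.percentile(Q[:,1],[1,99]).round(3))
E
```

```text
{'c': array([ 0.5601, -0.2273]), 'rect': array([43.1, 99.2]), 'rc': array([ 560.3, -227.1]), 'ra': 76.8, 'ang': np.float64(166.6), 'z': 0.0932, 'n': 459}
{'c': array([ 0.5637, -0.2329]), 'rect': array([ 43. , 102.1]), 'rc': array([ 562.9, -232.7]), 'ra': 76.8, 'ang': np.float64(166.6), 'z': 0.0936, 'n': 589}
above 15.62 [0.5006 0.1272 0.1586] F [0.1 0.7 0.4] w 0.62
near 16.39 [0.5353 0.128  0.0942] F [ 0.4 -0.5  0.3] w 0.62
[-0.097  0.094]
```

View pics/s5.png

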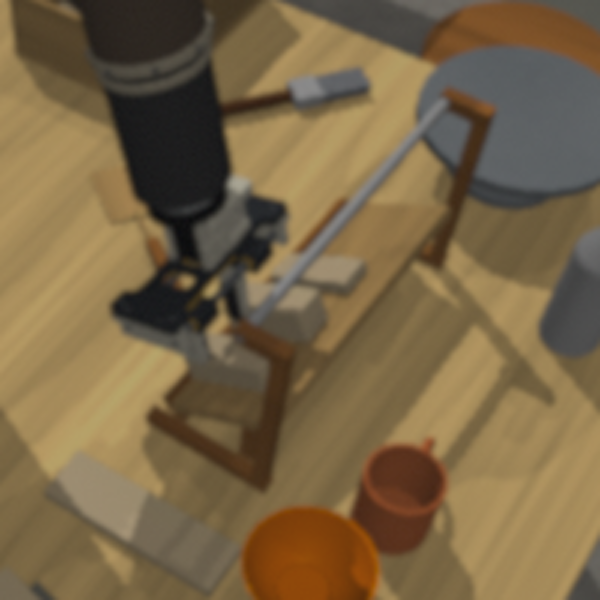

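View pics/t5.png

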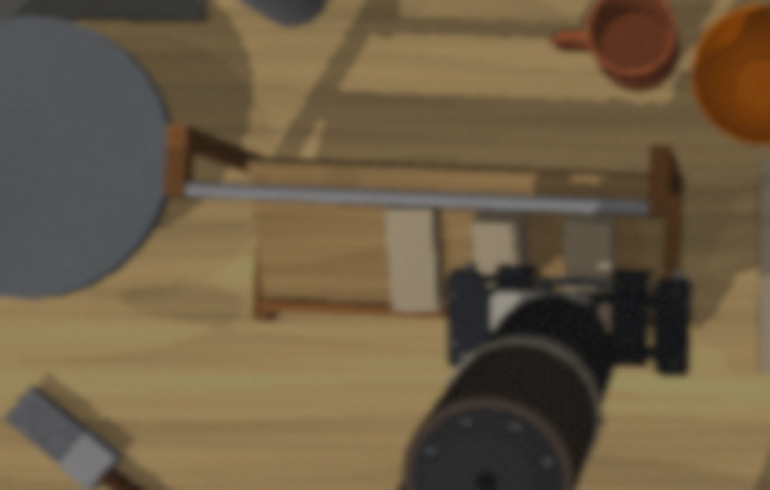

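The jaws straddle the rightmost block (crop (590,240)) with clearance from the rail and post. I'll grasp it.

```bash
python3 - <<'E'
from g import *
p,T=grasp('b'); robot.servo_line(p,T,speed=.05); st('at')
robot.move_gripper(0); st('grip')
p,T=grasp('b',.03); robot.servo_line(p,T,speed=.06); st('up')
p,T=grasp('b',.11); robot.servo_line(p,T,speed=.12); st('up2')
robot.goto([.44,.06,.28],Tl(0)); st()
P,T=place('b',[STUB[0]-.001,STUB[1]+.001,.094])
robot.goto([.50,-.06,.29],T); st()
robot.goto(P+[0,0,.05],T); st('above')
snap('top','t6',(100,460,60,260),2.2); snap('scene','s6',(180,380,180,380),3)
E
```

```text
at 17.43 [0.5534 0.1271 0.0587] F [-0.5  0.4  0.3] w 0.618
grip 17.8 [0.5535 0.1273 0.059 ] F [-1.7 -0.2  3.3] w 0.475
up 18.35 [0.542  0.1276 0.0796] F [-0.3 -1.2 -2.9] w 0.475
up2 19.17 [0.5044 0.1284 0.1498] F [ 0.5  0.7 -2.9] w 0.477
 19.85 [0.4401 0.0596 0.2786] F [-1.   0.4 -2.5] w 0.479
 20.46 [ 0.4998 -0.0608  0.287 ] F [-0.3  0.5 -1.8] w 0.476
above 21.35 [ 0.5526 -0.2255  0.1514] F [-0.  -0.  -0.8] w 0.478
```

View pics/s6.png

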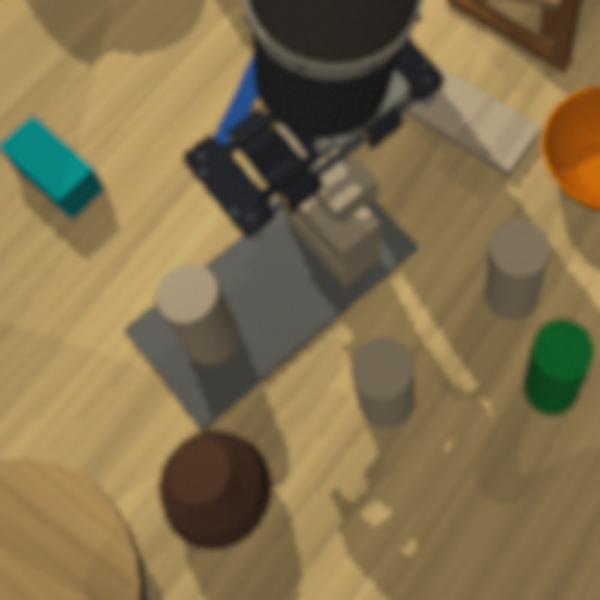

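View pics/t6.png

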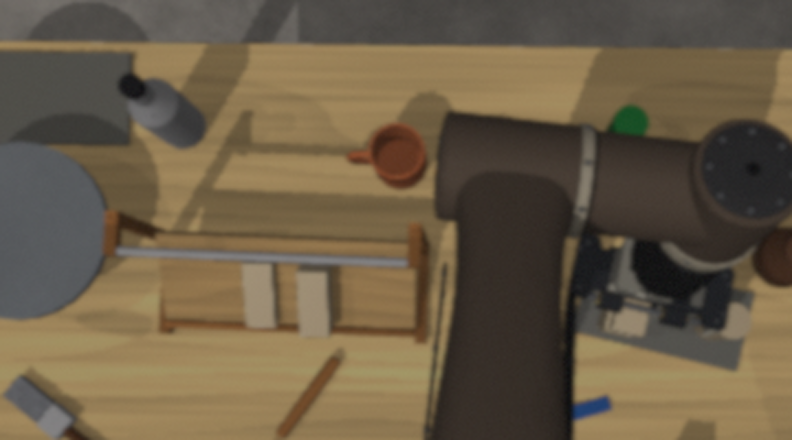

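Block b is held above block d and lined up with it at crop (345,190). The rack still holds only a and c.

```bash
python3 - <<'E'
from g import *
P,T=place('b',[STUB[0]-.001,STUB[1]+.001,.094])
lower(P,T,.006,-.005,thr=3)
st(); robot.move_gripper(.62); st('rel')
robot.servo_line(P+T@[0,0,-.10],T,speed=.15)
robot.goto([.50,-.05,.28],Tl(0,SY)); st()
snap('top','t7',(300,460,120,240),5); snap('scene','s7',(180,380,180,380),3)
from m import *
for n,f in(('top','t7'),('scene','s7')):
    P=cloud(n,np.load(f+'.npz')['d'])
    print(blob(n,P,(.48,.65,-.3,-.17),.116,.132,.124))
    print(blob(n,P,(.42,.75,-.12,.0),.010,.022,.016))
E
```

```text
contact z 0.0 dF 3.6
 23.93 [ 0.5521 -0.2266  0.1003] F [0.6 0.7 1.2] w 0.48
rel 24.43 [ 0.552  -0.2265  0.1   ] F [-0.4  0.1  0. ] w 0.621
 26.12 [ 0.4999 -0.0499  0.2797] F [ 0.4  1.1 -0.1] w 0.621
{'c': array([ 0.5594, -0.2266]), 'rect': array([42.6, 99.6]), 'rc': array([ 559.5, -226.5]), 'ra': 76.8, 'ang': np.float64(166.6), 'z': 0.1231, 'n': 481}
{'c': array([ 0.6356, -0.0491]), 'rect': array([65.2, 55.2]), 'rc': array([629.5, -51.2]), 'ra': 0.5, 'ang': np.float64(133.8), 'z': 0.0151, 'n': 306}
{'c': array([ 0.5631, -0.2322]), 'rect': array([ 43.5, 102.2]), 'rc': array([ 562.1, -232. ]), 'ra': 76.3, 'ang': np.float64(166.7), 'z': 0.1236, 'n': 621}
{'c': array([ 0.5681, -0.0572]), 'rect': array([200.3,  62. ]), 'rc': array([565.3, -57.2]), 'ra': 0.1, 'ang': np.float64(0.1), 'z': 0.0155, 'n': 1202}
```

View pics/s7.png

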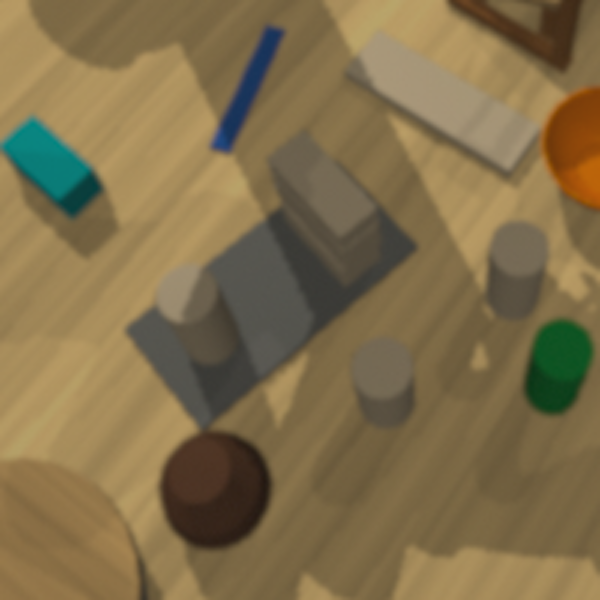

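The stack of d and b is square on the stub, with its top at 0.123–0.124 m, and it has been let go. Next is the strip. Its grasp is near the centre, and I'll check reach first.

```bash
cat >> g.py <<'E'
SH=np.array([.5635,-.0510]); GX=.559
MID=(STUB+PROP)/2
def shpl(yaw):
  off=Rz(yaw)@np.array([GX-SH[0],0,0]); return np.array([*(MID+off[:2]),.126]),Tl(0,yaw)
E
python3 - <<'E'
from g import *
f=lambda q: None if q is None else np.round(q,0)
print(f(robot.ik([GX,SH[1],.002],Tl(0,.3))))
for y in(76.7,-103.3):
  P,T=shpl(y); print(y,P.round(4),f(robot.ik(P,T)),f(robot.ik(P+[0,0,.1],T)))
robot.move_gripper(.95)
robot.goto([GX,SH[1],.10],Tl(0,.3)); st()
robot.servo_line([GX,SH[1],.035],Tl(0,.3),speed=.1); st()
snap('scene','s8',(240,440,110,310),3); snap('top','t8',(220,420,110,250),4)
L=(cloud('top',np.load('t8.npz')['d']).reshape(-1,3)-robot.read_position())@robot.read_tcp_rot()
Q=L[(L[:,2]>-.11)&(L[:,2]<-.07)&(abs(L[:,1])<.12)&(abs(L[:,0])<.05)]; print(np.percentile(Q[:,1],[1,99]).round(3))
E
```

```text
[ 15.  24. -28.   0. -37.  76.]
76.7 [ 0.5457 -0.3018  0.126 ] None None
-103.3 [ 0.5477 -0.2931  0.126 ] [-10.  20. -14.   0. -56.  -3.] [-10.  16.  -7.   0. -68.  -3.]
 27.72 [ 0.5597 -0.0509  0.101 ] F [0.4 0.6 0.4] w 0.948
 28.52 [ 0.5596 -0.0509  0.0357] F [ 0.3  0.3 -0.7] w 0.956
[0.049 0.095]
```

View pics/s8.png

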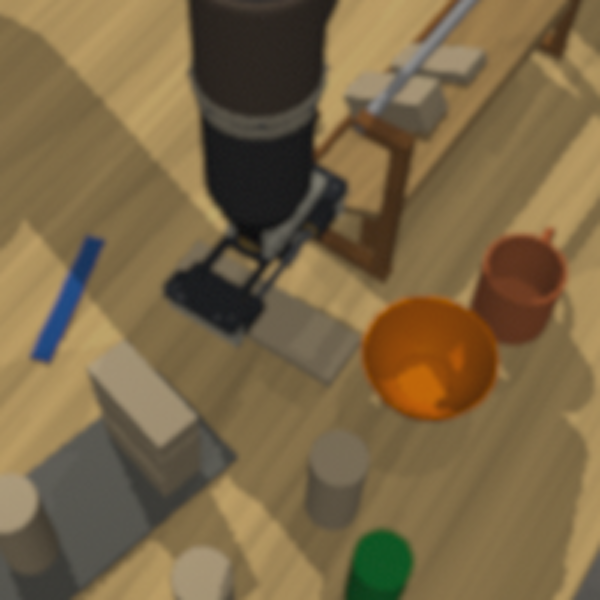

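View pics/t8.png

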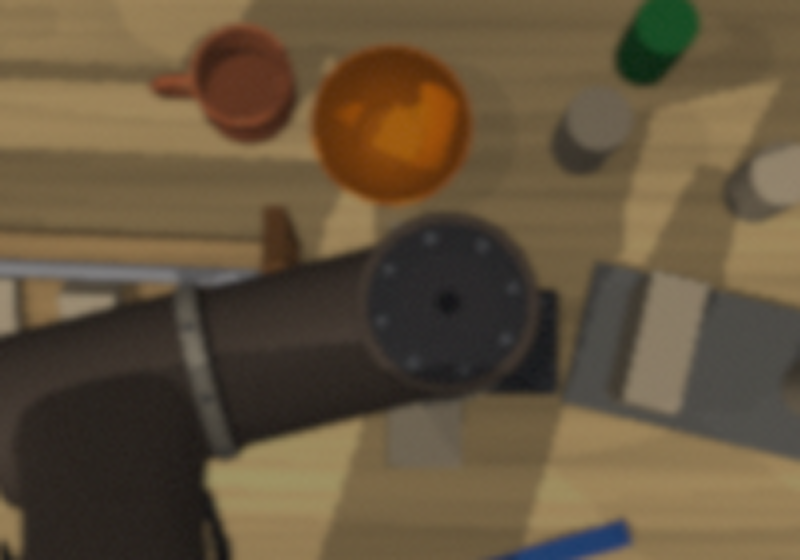

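The gripper straddles the strip (crop (255,290)). The gap to the rack frame at (350,240) is small, so I'll go down in steps with force checks.

```bash
python3 - <<'E'
from g import *
T=Tl(0,.3)
for z in(.022,.012,.007,.004,.002):
  robot.servo_line([GX,SH[1],z],T,speed=.06); F=robot.read_force(); print(z,np.round(F,1))
  if np.abs(F).max()>6: print('STOP'); break
else:
  robot.move_gripper(0); st('grip')
  robot.servo_line([GX,SH[1],.03],T,speed=.05); st()
  robot.servo_line([GX,SH[1],.22],T,speed=.15); st()
  snap('scene','s9',(240,440,110,310),3)
E
```

```text
0.022 [0.8 0.1 0.1]
0.012 [ 0.4 -0.3  0.1]
0.007 [ 0.3  0.3 -0.1]
0.004 [ 0.  -0.8  0.5]
0.002 [-0.   0.3 -0.4]
grip 30.57 [ 0.559  -0.0511  0.0021] F [ 0.2 -1.6  0.3] w 0.684
 31.27 [ 0.5589 -0.051   0.0301] F [-0.3 -0.4 -4.2] w 0.682
 32.69 [ 0.5584 -0.051   0.2189] F [-0.5 -0.6 -4. ] w 0.68
```

View pics/s9.png

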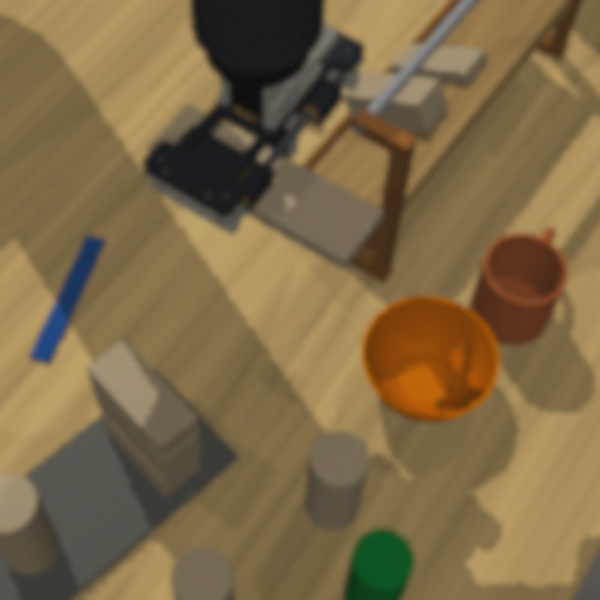

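The strip is held level and clear at about (290,190). I'll move it clear of the rack before turning it.

```bash
python3 - <<'E'
from g import *
robot.servo_line([.53,-.2,.26],Tl(0,.3),speed=.2); st()
P,T=shpl(-103.3); robot.goto(P+[0,0,.08],T); st()
robot.servo_line(P+[0,0,.03],T,speed=.1); robot.dwell(.15); st()
snap('scene','s10',(180,380,180,380),3); snap('top','t10',(300,460,120,240),5)
for n,f in(('scene','s10'),('top','t10')):
  Q=cloud(n,np.load(f+'.npz')['d']).reshape(-1,3)
  L=(Q-[*MID,.126+.03+.014])@Rz(-103.3)
  for nm,m in(('all',(abs(L[:,0])<.09)),('prop end',(L[:,0]>.05)&(L[:,0]<.095)),('stub end',(L[:,0]<-.05)&(L[:,0]>-.095))):
    k=m&(abs(L[:,1])<.025)&(abs(L[:,2])<.008); A=L[k]
    if k.sum()>20: print(n,nm,k.sum(),np.median(A[:,2]).round(4))
  k=(abs(L[:,2])<.008)&(abs(L[:,1])<.06)&(abs(L[:,0])<.13); print('ext',np.percentile(L[k],[1,99],axis=0).round(3).tolist())
E
```

```text
33.67 [ 0.5299 -0.1995  0.2595] F [-0.1  0.3 -4. ] w 0.683
 35.13 [ 0.548  -0.2925  0.2061] F [-0.6  0.1 -4.1] w 0.682
 35.93 [ 0.5483 -0.2933  0.157 ] F [-0.2  1.3 -3.5] w 0.683
scene all 797 0.0006
scene prop end 395 0.0006
scene stub end 260 0.0009
ext [[-0.095, -0.028, -0.007], [0.102, 0.031, 0.004]]
top all 30 0.0002
ext [[-0.067, -0.032, -0.005], [0.099, -0.02, 0.006]]
```

View pics/s10.png

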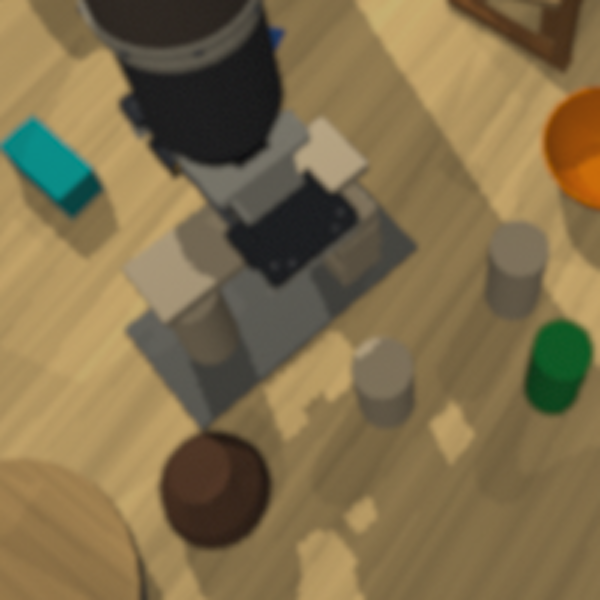

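The strip is level, with both ends within 0.3 mm, and spans from the prop (190,270) to the stack (340,170). I'll lower it slowly until it touches.

```bash
python3 - <<'E'
from g import *
P,T=shpl(-103.3)
robot.servo_line(P+[0,0,.012],T,speed=.05)
lower(P,T,.005,-.005,thr=2.5,step=.0005); st()
robot.move_gripper(.85); st('rel')
robot.servo_line(P+[0,0,.09],T,speed=.1); st()
robot.goto([.46,-.05,.30],Tl(0,-60)); robot.dwell(.3); st()
snap('scene','s11',(180,380,180,380),3); snap('top','t11',(300,460,120,240),5)
for n,f in(('scene','s11'),('top','t11')):
  Q=cloud(n,np.load(f+'.npz')['d']).reshape(-1,3)
  L=(Q-[*MID,.140])@Rz(-103.3)
  k=(abs(L[:,2])<.008)&(abs(L[:,1])<.05)&(abs(L[:,0])<.12); A=L[k]
  c=np.linalg.lstsq(np.c_[A[:,:2],np.ones(len(A))],A[:,2],rcond=None)[0]
  r=cv2.minAreaRect((A[:,:2]*1000).astype(np.float32)); print(n,k.sum(),'tilt rad',c[:2].round(4),'z',(c[2]+.14).round(4),np.round(r[0],1),np.round(r[1],1),round(r[2],1))
  print('stub/prop local',((np.c_[np.array([STUB,PROP]),[0,0]]-[*MID,0])@Rz(-103.3))[:,:2].round(3).tolist())
E
```

```text
contact z -0.0005 dF 7.2
 39.66 [ 0.5478 -0.2931  0.1261] F [-1.3  1.7  2.8] w 0.682
rel 40.19 [ 0.5478 -0.2931  0.1254] F [0.  0.3 0.3] w 0.851
 41.25 [ 0.5473 -0.2929  0.2152] F [-0.3  1.1 -0.5] w 0.852
 42.61 [ 0.4602 -0.0506  0.2995] F [-0.4  0.9 -0.7] w 0.85
scene 1949 tilt rad [ 0.0002 -0.0202] z 0.1396 [2.9 0.4] [ 61.9 200.2] 89.4
stub/prop local [[-0.07, 0.0], [0.07, -0.0]]
top 1410 tilt rad [-0.001  -0.0011] z 0.1391 [-0.  -1.7] [ 60.9 200. ] 89.7
stub/prop local [[-0.07, 0.0], [0.07, -0.0]]
```

View pics/s11.png

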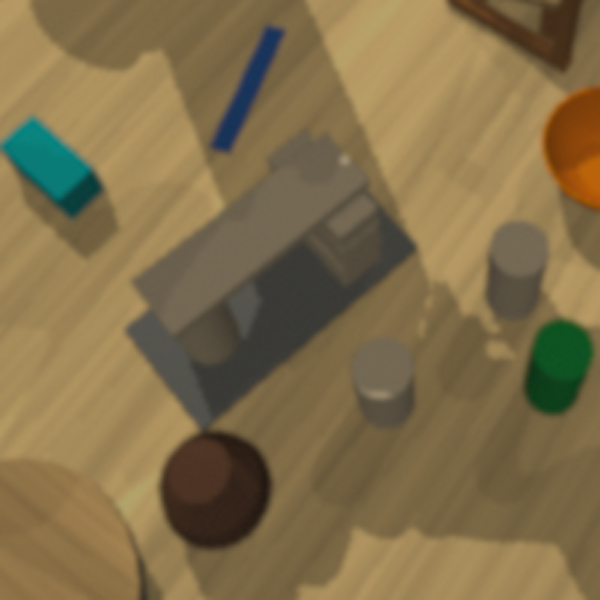

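View pics/t11.png

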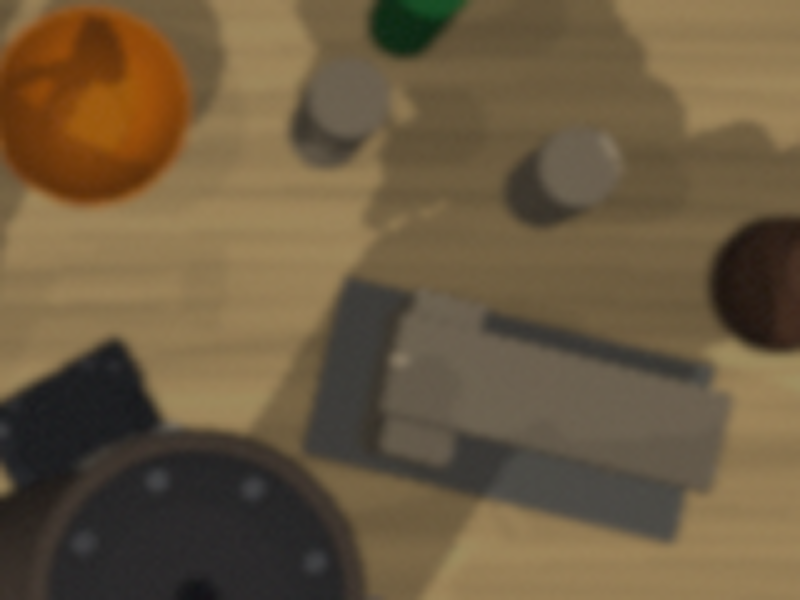

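The strip spans the stack and the prop. The two views disagree on cross-tilt (0.020 scene, 0.001 top). The scene fit probably includes side-face pixels, so I'll refit with those removed.

```bash
python3 - <<'E'
from g import *
for n,f in(('scene','s11'),('top','t11')):
  Q=cloud(n,np.load(f+'.npz')['d']).reshape(-1,3)
  L=(Q-[*MID,.140])@Rz(-103.3)
  for lo,hi in((-.026,.026),(-.02,.02)):
    k=(abs(L[:,2])<.005)&(L[:,1]>lo)&(L[:,1]<hi)&(abs(L[:,0])<.09); A=L[k]
    c=np.linalg.lstsq(np.c_[A[:,:2],np.ones(len(A))],A[:,2],rcond=None)[0]; print(n,hi,k.sum(),c.round(4))
E
```

```text
scene 0.026 1467 [ 0.0011 -0.0037 -0.0002]
scene 0.02 1127 [ 0.0012 -0.003  -0.0002]
top 0.026 1062 [-0.0024 -0.0008 -0.0007]
top 0.02 820 [-0.003  -0.0018 -0.0007]
```

The refit puts the tilt within about 0.004 rad in both views, so I'm handing in.

```bash
python3 - <<'E'
from g import *
robot.job_done(); st()
E
```

```text
the job is handed in; nothing more can be done
the job is handed in; nothing more can be done
```

I stacked the 46 mm block (d) and then the 30 mm block (b) on the stub, laid the strip across the stack and the prop, and handed the job in at about 43 s of the 72 s. The prop beside the stub measured 124 mm, so it is prop_high, and the gap to make up was 76 mm.

**Last checks before handing in:**
- **Strip level:** tilt is about 0.004 rad or less in both views, against the 0.025 limit.
- **Strip position:** the top of the strip is at 0.139–0.140 m. Its centre is within about 3 mm of the stub–prop midpoint, so it covers the middle of both.
- **Set-down force:** about 7 N on contact. I didn't see the arm touch anything else.
- **Everything else:** nothing in the last pictures looked moved. I checked the bystanders by eye only and did not measure them.

**Disagreements and departures:**
- **Camera offset:** the scene camera read about 4–5 mm off in y from the top camera. The top camera matched the arm's own position, so I used it.
- **First level check:** the first scene-camera fit showed a 0.020 rad cross-tilt, most likely from side-face pixels. Refitting on the top face alone brought it down to 0.003–0.004.
- **Tool tilt:** I gripped the blocks at 22° and 16° instead of square to the slope, because the arm could not reach the full 28° at block b. I corrected for this when placing them, so both lie flat.

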